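Sort sealed centrifuge buckets, loaded from empty, by their weight in the hand

ROBOT

A 6-joint arm with a two-finger parallel gripper is mounted at the origin on the work surface. World frame = base frame: x ahead of the robot, y to its left, z up, the work surface at z = 0. Lengths are in m, angles in rad, forces in N, time in s.
With the tool pointing down it reaches from about 0.35 to 0.775 m from the base axis. Payload 7.3 kg.
Tool frame: the origin (TCP) lies on the centre line of the jaws, within the pads' length; the fingertips stand 11 mm ahead of it and the grasp point (between the pads) lies 8 mm behind it; z points along the fingers, y is the direction in which the jaws open and shut (so a half turn about z gives the same grasp; the last joint's range is limited). The gripper opens to 92 mm and grips with 3 to 60 N. Pads are 19 mm wide; open, the fingers measure 130 mm over their backs; the gripper's body (75 mm by 190 mm) begins 47 mm behind the grasp point.
Start: joints at [1.18, 0.342, 1.524, -0, 1.275, -0.146], TCP at [0.127, 0.509, 0.238] pointing down, gripper open.
Joint ranges: [-2.53, 2.53], [-0.77, 2.02], [0.04, 2.7], [-1, 4.14], [0.28, 2.66], [-3.11, 3.11]. Speed limits (rad/s): [2.57, 2.57, 3.14, 3.14, 3.14, 3.14].

INTERFACE

Orientations are given as [roll, pitch, yaw] about the fixed x, y, z axes, in that order (R = Rz(yaw) Ry(pitch) Rx(roll)).
In Python, from cell import robot gives the robot as it stands.
- The arm moves only by the tool jog_arm, never from a script. Its argument "deltas" is one flat list of numbers, 6 for each row, row after row: the shift along the world's x, y, z in units of 0.1 m (1.0 is 0.1 m), then the turn, a rotation vector about the world's x, y, z in units of 90 degrees (1.0 is 90 degrees). A call has 1 to 5 rows; each row is the pose to reach, as a shift and turn from the pose commanded when the call began; what a row does not reach only later rows make up. A row lasts 1/12 s, in which the tool goes at most 41.7 mm and 7.16 degrees, less where a joint would pass 70% of its speed; a pose out of reach is approached as far as the arm can. A call with a number of a shift or a turn outside -1 to 1 is refused whole. A call with a gripper value outside its range is refused whole. "claw" is the opening, from 0 (shut) to 1 (fully open), set as the call begins (left out, the last holds). The fingers move at their own pace and stop on an object; "newtons" is the grip in N (left out, the last holds). Time passes only in rows, so rows that repeat a pose let the fingers close. It gives the time, the measured TCP pose, the force and the opening at its end, in the units of the state.
- robot.observe(): the state, without advancing time (a new reading comes with each control period).
- robot.read_camera(name): name is "scene" or "side" or "wrist"; returns the picture (420x560x3 uint8, red, green, blue); there is no depth.
- robot.camera_params(name): a dict with "fx", "fy", "cx", "cy" (pixels), "k1" (the pictures are not rectified: a ray, as slopes to the right and down, at radius r is drawn at 1 + k1 r^2 times it, then the intrinsics apply), "R" (3x3) and "t" (3): a world point X has camera coordinates R X + t. Camera axes: x right, y down, z forward; pixel columns grow to the right and rows downward; lengths in m; the calibration is good to about 2 mm. A picture is of the moment at which its call begins: read the wrist's pose just before it. camera_params takes no time and is no camera call; for the wrist camera it gives the pose at the moment of the call.
- robot.hand_in(): hands the job in, once; it reports no verdict.
The state is a dict: "time": time; "qpos": joint angles; "qvel": joint speeds; "joint_efforts": joint torques, N m; "tool_pos": TCP position; "tool_rot": TCP orientation; "contact_force": force on the tool from outside, world axes, zero at the start; "torque": the same for the moment, N m; "opening": finger opening in m.
Only numpy, scipy, OpenCV 4.12 (cv2) and the standard library are available. Lean on these libraries where they do the work, as an engineer would, in place of code of your own. Each camera call takes 0.05 s, during which the arm holds its last target. There are 200 camera calls.

TASK

Three sealed buckets have come out of the centrifuge and look alike, but some still have their tubes inside and the rest are empty. Without opening them, lift each one to feel which it is: stand the loaded ones in the deep metal carrier with the end handles and the empty ones in the shallow slotted draining tray. Keep the buckets upright, set each one down gently on the tray's floor, let go, and leave the other things on the bench where they are.

Things in the scene. Friction and masses are not known exactly. Their poses are not given: they have to be found in the camera images.
- bucket_1: one of three outwardly identical sealed opaque centrifuge buckets, loose, upright: black cylinder 55 mm across, ribbed grey screw cap 58 mm across from 76 to 108 mm up (flat top); grip the cap. Weighs 165-200 g empty, 390-510 g loaded, at random (one or two of the three are loaded); the insert may rattle 2 mm. Origin: centre of its underside, z up
- bucket_2: one of three outwardly identical sealed opaque centrifuge buckets, loose, upright: black cylinder 55 mm across, ribbed grey screw cap 58 mm across from 76 to 108 mm up (flat top); grip the cap. Weighs 165-200 g empty, 390-510 g loaded, at random (one or two of the three are loaded); the insert may rattle 2 mm. Origin: centre of its underside, z up
- bucket_3: one of three outwardly identical sealed opaque centrifuge buckets, loose, upright: black cylinder 55 mm across, ribbed grey screw cap 58 mm across from 76 to 108 mm up (flat top); grip the cap. Weighs 165-200 g empty, 390-510 g loaded, at random (one or two of the three are loaded); the insert may rattle 2 mm. Origin: centre of its underside, z up
- carrier: deep aluminium carrying tray for loaded buckets, fixed: 270 mm long (x) by 130 mm wide (y), walls 3 mm thick, 60 mm high, inner floor 4 mm above the bench; three buckets fit in a row along x; an upright bar handle 90 mm high outside each short end. Origin: centre of its underside, x along its length
- drainer: shallow white plastic draining tray for empty buckets, fixed: 270 mm long (x) by 130 mm wide (y), rim 5 mm thick and 20 mm high, flat floor 10 mm above the bench marked by two rows of dark drain slots, three buckets fit in a row along x. Origin: centre of its underside, x along its length
- can: bystander: lidded round steel can, 69 mm across, 102 mm high with its small knob. Origin: centre of its underside
- tip_box: bystander: orange pipette-tip box with clear lid, 70 x 115 x 64 mm. Origin: centre of its underside
- tube_block: bystander: pale green tube block 60 x 120 x 40 mm with two blue-capped tubes standing to 86 mm. Origin: centre of its underside
There are look-alikes about, which are no part of the job. Leave any yellow look-alike of the bucket_1 alone.

How it is judged:
By the outcome, as a careful person would: the job done as asked, in the order asked, and still so for the second after the job is handed in, with the robot touching nothing.
It also fails if it takes over 64 s, if anything falls off the work surface, if the arm or the gripper's body presses on something with over 40 N, if the wrist force passes 120 N, or if a joint passes its speed limit or range.

## Working session

There is one attempt and no reset: what is moved stays moved. The work goes in short steps, Python scripts to look and compute and a tool call to move; the robot and the scene stay as the last step left them, time stands still between calls to the robot, and variables do not carry over. Pictures are saved under pics/ and viewed, about 8 in all and at most 12, crops included, and the job is handed in when it is done.

Besides the shell and the picture viewer there is one more tool, called after ">>>" as name(argument=value, ...) on one line, values as JSON. jog_arm: Moves the arm, as the interface text tells. Its arguments: {"type":"object","properties":{"deltas":{"type":"array","items":{"type":"number"}},"claw":{"type":"number"},"newtons":{"type":"number"}},"required":["deltas"]}

```bash
mkdir -p pics; cat > h.py <<'E'
import numpy as np, cv2
from cell import robot
def snap(n,f):
    p=robot.camera_params(n); im=robot.read_camera(n); cv2.imwrite(f'pics/{f}.png',im[:,:,::-1]); return im,p
def ray(p,u,v):
    d=np.array([(u-p['cx'])/p['fx'],(v-p['cy'])/p['fy']]); s=d.copy()
    for _ in range(20): s=d/(1+p['k1']*(s@s))
    R=np.array(p['R']);t=np.array(p['t'])
    return -R.T@t, R.T@np.array([s[0],s[1],1])
def at(p,u,v,z):
    o,d=ray(p,u,v); return o+d*(z-o[2])/d[2]
def proj(p,X):
    c=np.array(p['R'])@np.array(X)+np.array(p['t']); s=c[:2]/c[2]; s=s*(1+p['k1']*(s@s))
    return np.array([p['fx']*s[0]+p['cx'],p['fy']*s[1]+p['cy']])
E
python3 - <<'E'
from h import *
for n in ['scene','side']:
    im,p=snap(n,n+'1'); print(n, (-np.array(p['R']).T@np.array(p['t'])).round(3))
print(robot.observe())
E
```

```text
scene [1.029 0.133 0.732]
side [0.508 0.671 0.485]
{'time': 0.1, 'qpos': array([ 1.17995962e+00,  3.42651419e-01,  1.52489706e+00, -2.45317190e-06,
        1.27539898e+00, -1.45971904e-01]), 'qvel': array([-1.83669370e-04, -2.47240337e-03, -1.73091834e-03,  8.14824276e-04,
        7.66985864e-07,  2.27983816e-04]), 'joint_efforts': array([ 2.91673641e-03, -4.32004523e+01, -2.44698411e+01,  7.21110008e-02,
        5.25736716e-02, -5.27215093e-05]), 'tool_pos': array([0.12710823, 0.50903312, 0.23712382]), 'tool_rot': array([-3.14025192e+00, -1.94740718e-04,  2.89672844e+00]), 'contact_force': array([-0.17351171,  0.31973464,  0.35161616]), 'torque': array([0.01808346, 0.01005596, 0.0147558 ]), 'opening': 0.0920915878369629}
```

View pics/scene1.png

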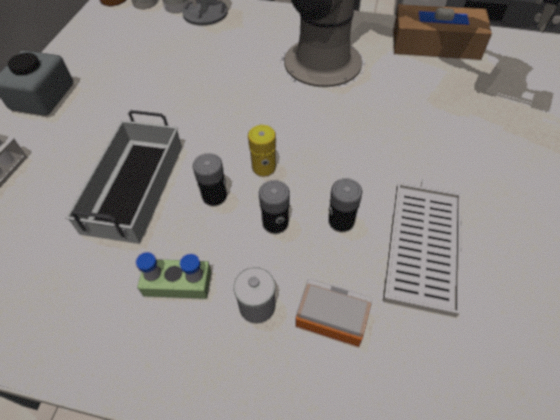

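View pics/side1.png

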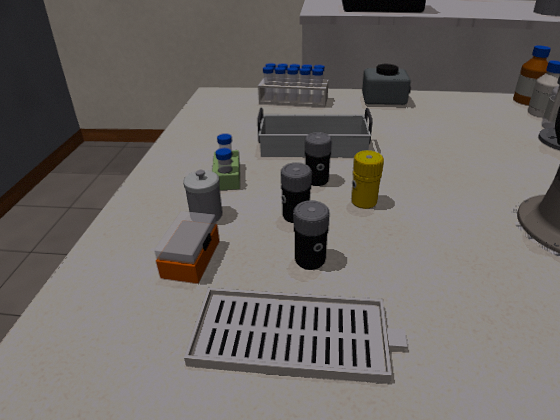

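The scene view shows three black buckets with grey caps at (209,180), (275,207) and (344,205). The yellow look-alike at (262,150) is to be left alone. The deep handled carrier is at (130,180) and the slotted drainer at (425,245). The can, tip box and tube block lie in front. The side view agrees. I'll enlarge to confirm and to read pixels.

```bash
python3 - <<'E'
from h import *
im=cv2.imread('pics/scene1.png')[100:320,60:480]
cv2.imwrite('pics/c1.png',cv2.resize(im,(798,418),interpolation=cv2.INTER_CUBIC))
E
```

```text
(no output)
```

View pics/c1.png

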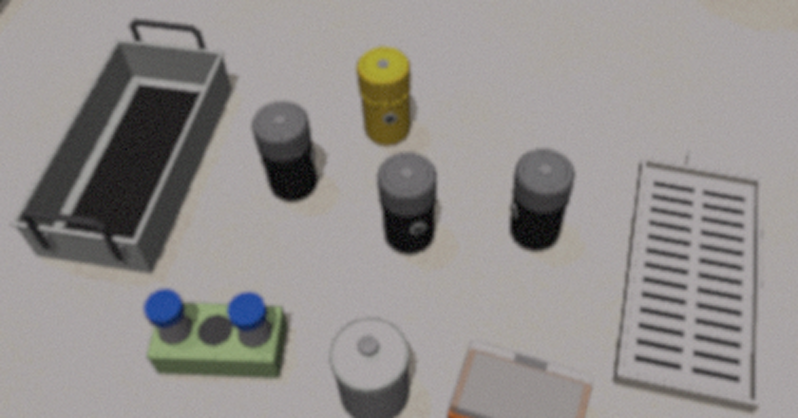

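```bash
python3 - <<'E'
from h import *
from scipy.optimize import least_squares
p=robot.camera_params('scene'); q=robot.camera_params('side')
f=lambda u,v:(u/1.9+60,v/1.9+100)
for n,a in dict(A=(280,118),B=(407,172),C=(544,167),Y=(383,63),can=(369,344)).items(): print(n,at(p,*f(*a),.108).round(4))
for n,a in dict(A=(318,139),B=(296,171),C=(311,210),Y=(368,156)).items(): print('side',n,at(q,*a,.108).round(4))
def fit(px,h,z):
    c0=np.mean([at(p,*a,h)[:2] for a in px],0)
    C=[(-1,-1),(1,-1),(1,1),(-1,1)]
    best=None
    for y0 in np.arange(-3.14,3.14,.5):
        for fl in (1,-1):
            def r(s):
                c,n=np.cos(s[2]),np.sin(s[2])
                return np.concatenate([proj(p,[s[0]+c*i*.135-n*j*.065*fl,s[1]+n*i*.135+c*j*.065*fl,h])-a for (i,j),a in zip(C,px)])
            o=least_squares(r,[*c0,y0])
            if best is None or o.cost<best.cost: best=o
    print(best.x.round(4),best.fun.round(1)); return best.x
print([at(p,*f(*a),.06).round(3) for a in [(120,43),(228,55),(135,238),(22,222)]])
fit([f(*a) for a in [(120,43),(22,222),(135,238),(228,55)]],.06,0)
fit([f(*a) for a in [(642,165),(618,378),(755,400),(757,181)]],.02,0)
for n,a,z in [('can',(256,288),.1),('tube1',(147,262),.086),('tube2',(190,263),.086),('tb1',(209,288),.04),('tb2',(139,290),.04),('tip1',(310,283),.064),('tip2',(370,296),.064)]: print(n,at(p,*a,z).round(3))
E
```

```text
A [ 0.5107 -0.1432  0.108 ]
B [ 0.551  -0.0006  0.108 ]
C [0.5165 0.1272 0.108 ]
Y [ 0.412  -0.0608  0.108 ]
can [0.7361 0.0115 0.108 ]
side A [ 0.5109 -0.1382  0.108 ]
side B [0.5492 0.0034 0.108 ]
side C [0.5173 0.1285 0.108 ]
side Y [ 0.4111 -0.0655  0.108 ]
[array([ 0.398, -0.389,  0.06 ]), array([ 0.39 , -0.256,  0.06 ]), array([ 0.653, -0.254,  0.06 ]), array([ 0.659, -0.374,  0.06 ])]
[ 0.5235 -0.3186  0.042 ] [ 1.2 -1.9 -2.4  0.3  2.1  1.9 -0.8 -1.5]
[ 0.5435  0.2915 -0.0052] [-1.6 -3.9 -1.7 -0.3  2.   3.7  1.1 -1.6]
can [0.744 0.016 0.1  ]
tube1 [ 0.731 -0.18   0.086]
tube2 [ 0.717 -0.108  0.086]
tb1 [ 0.734 -0.075  0.04 ]
tb2 [ 0.765 -0.194  0.04 ]
tip1 [0.698 0.096 0.064]
tip2 [0.7   0.198 0.064]
```

>>> jog_arm(deltas=[0.2, -0.2, 0, 0, 0, 0.05, 0.4, -0.4, 0, 0, 0, 0.1, 0.6, -0.6, 0, 0, 0, 0.156, 0.8, -0.8, 0, 0, 0, 0.156, 1, -1, 0, 0, 0, 0.156], claw=1)

```text
time: 0.52
tool_pos: [0.2277, 0.4082, 0.2374]
tool_rot: [-3.141, -0.0, -3.141]
contact_force: [0.1, 0.9, -0.5]
opening: 0.0921
```

>>> jog_arm(deltas=[0.2, -0.2, 0, 0, 0, 0, 0.4, -0.4, 0, 0, 0, 0, 0.6, -0.6, 0, 0, 0, 0, 0.8, -0.8, 0, 0, 0, 0, 1, -1, 0, 0, 0, 0])

```text
time: 0.93
tool_pos: [0.3278, 0.3081, 0.2375]
tool_rot: [-3.141, -0.0, -3.141]
contact_force: [1.2, 0.3, 0.3]
opening: 0.0915
```

>>> jog_arm(deltas=[0.2, -0.2, 0, 0, 0, 0, 0.4, -0.4, 0, 0, 0, 0, 0.6, -0.6, 0, 0, 0, 0, 0.8, -0.8, 0, 0, 0, 0, 1, -1, 0, 0, 0, 0])

```text
time: 1.35
tool_pos: [0.4279, 0.2081, 0.2375]
tool_rot: [-3.142, -0.001, -3.141]
contact_force: [0.1, -0.3, 0.4]
opening: 0.0916
```

>>> jog_arm(deltas=[0.25, -0.25, 0, 0, 0, 0, 0.5, -0.5, 0, 0, 0, 0, 0.8, -0.7, 0, 0, 0, 0, 0.9, -0.81, 0, 0, 0, 0, 0.9, -0.81, 0, 0, 0, 0])

```text
time: 1.77
tool_pos: [0.519, 0.126, 0.2369]
tool_rot: [-3.141, -0.0, 3.138]
contact_force: [-0.0, 0.5, 0.2]
opening: 0.0919
```

```bash
python3 - <<'E'
from h import *
im,p=snap('wrist','w1'); s=robot.observe(); print(s['tool_pos'],s['tool_rot'],s['qpos'],s['contact_force'])
print(proj(p,[.517,.128,.108]),proj(p,[.551,.0015,.108]))
q=robot.camera_params('side')
for a in [(211,290),(386,298),(388,374),(192,372)]: print(at(q,*a,.02).round(3))
for a in [(260,119),(368,121)]: print('car far/near',at(q,*a,.06).round(3))
E
```

```text
[0.51744218 0.12739421 0.23688047] [ 3.14152902e+00 -1.80438221e-03  3.13934139e+00] [ 9.73936040e-02  3.58135937e-01  1.50242006e+00  2.53243319e-04
  1.28282576e+00 -1.47122354e+00] [-0.10096091 -0.21273192 -0.38009013]
[283.63590147 203.27563435] [151.44534642 237.97357479]
[0.667 0.231 0.02 ]
[0.398 0.227 0.02 ]
[0.41  0.358 0.02 ]
[0.659 0.376 0.02 ]
car far/near [ 0.668 -0.359  0.06 ]
car far/near [ 0.382 -0.36   0.06 ]
```

View pics/w1.png

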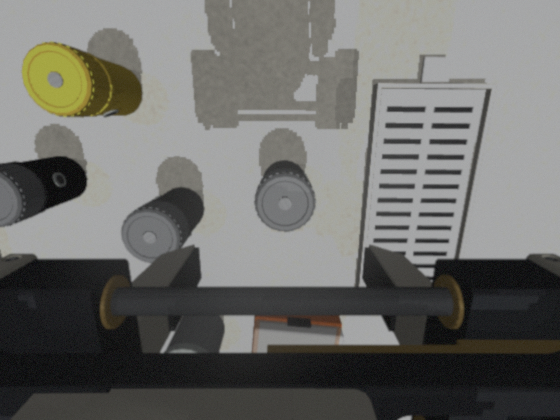

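Wrist view: bucket C's cap centre at (285,203) and B's at (150,237), both where I predicted. The drainer's far corners are at (376,83) and (490,85). Descending on C.

>>> jog_arm(deltas=[0, 0, -0.25, 0, 0, 0, 0, 0, -0.5, 0, 0, 0, 0, 0, -0.7, 0, 0, 0, 0, 0, -0.85, 0, 0, 0, 0, 0, -1, 0, 0, 0])

```text
time: 2.23
tool_pos: [0.5154, 0.1298, 0.1368]
tool_rot: [3.141, -0.002, -3.14]
contact_force: [0.3, -0.3, -0.4]
opening: 0.0918
```

>>> jog_arm(deltas=[0, 0, -0.2, 0, 0, 0, 0, 0, -0.4, 0, 0, 0, 0, 0, -0.52, 0, 0, 0, 0, 0, -0.52, 0, 0, 0, 0, 0, -0.52, 0, 0, 0])

```text
time: 2.65
tool_pos: [0.516, 0.1294, 0.0857]
tool_rot: [3.141, -0.002, -3.14]
contact_force: [-0.6, -0.0, 0.1]
opening: 0.0919
```

>>> jog_arm(deltas=[0, 0, 0, 0, 0, 0, 0, 0, 0, 0, 0, 0, 0, 0, 0, 0, 0, 0, 0, 0, 0, 0, 0, 0, 0, 0, 0, 0, 0, 0], claw=0.4, newtons=25)

```text
time: 3.07
tool_pos: [0.5174, 0.1284, 0.0862]
tool_rot: [3.141, 0.001, -3.141]
contact_force: [0.1, -0.3, -0.6]
opening: 0.0631
```

>>> jog_arm(deltas=[0, 0, 0, 0, 0, 0, 0, 0, 0, 0, 0, 0, 0, 0, 0, 0, 0, 0, 0, 0, 0, 0, 0, 0, 0, 0, 0, 0, 0, 0])

```text
time: 3.48
tool_pos: [0.5174, 0.1285, 0.086]
tool_rot: [3.141, 0.001, -3.141]
contact_force: [-0.6, 1.2, 3.9]
opening: 0.0575
```

```bash
python3 - <<'E'
from h import *
s=robot.observe(); print({k:s[k] for k in('time','tool_pos','tool_rot','contact_force','torque','joint_efforts','opening')})
E
```

```text
{'time': 3.4833, 'tool_pos': array([0.51743766, 0.12846439, 0.08603392]), 'tool_rot': array([ 3.14131255e+00,  6.20136664e-04, -3.14143080e+00]), 'contact_force': array([-0.55561338,  1.20983349,  3.88416338]), 'torque': array([0.13399693, 0.13047123, 0.00714122]), 'joint_efforts': array([-6.85490761e-01, -4.48845363e+01, -1.81681895e+01, -2.63835685e-01,
       -5.81670413e-02, -1.21619162e-02]), 'opening': 0.057522675618297735}
```

>>> jog_arm(deltas=[0, 0, 0.1, 0, 0, 0, 0, 0, 0.3, 0, 0, 0, 0, 0, 0.55, 0, 0, 0, 0, 0, 0.8, 0, 0, 0, 0, 0, 0.9, 0, 0, 0])

```text
time: 3.9
tool_pos: [0.5181, 0.1283, 0.1786]
tool_rot: [3.141, 0.003, -3.141]
contact_force: [1.2, 0.5, -4.0]
opening: 0.0575
```

>>> jog_arm(deltas=[0, 0, 0, 0, 0, 0, 0, 0, 0, 0, 0, 0, 0, 0, 0, 0, 0, 0, 0, 0, 0, 0, 0, 0, 0, 0, 0, 0, 0, 0])

```text
time: 4.32
tool_pos: [0.5165, 0.1283, 0.1743]
tool_rot: [-3.141, -0.003, -3.141]
contact_force: [0.9, -0.1, -4.4]
opening: 0.0581
```

>>> jog_arm(deltas=[0, 0, 0, 0, 0, 0, 0, 0, 0, 0, 0, 0])

```text
time: 4.48
tool_pos: [0.517, 0.1284, 0.1751]
tool_rot: [-3.142, -0.001, -3.141]
contact_force: [-0.5, -0.3, -4.1]
opening: 0.0576
```

>>> jog_arm(deltas=[0, 0, 0, 0, 0, 0, 0, 0, 0, 0, 0, 0])

```text
time: 4.65
tool_pos: [0.5172, 0.1284, 0.1756]
tool_rot: [3.142, -0.0, -3.141]
contact_force: [-0.8, 0.1, -4.4]
opening: 0.0574
```

```bash
python3 - <<'E'
from h import *
s=robot.observe(); print({k:s[k] for k in('time','tool_pos','contact_force','joint_efforts','opening')})
import cv2
p=robot.camera_params('scene')
im,q=snap('wrist','w2')
# drainer far corners from wrist pic w1 unavailable pose; approximate with same-orientation camera shift
t=np.array(q['t'])+np.array(q['R'])@(s['tool_pos']-np.array([.5174,.1274,.2369])); q['t']=t
for a in [(376,83),(490,85)]: print(at(q,*a,.02).round(3))
E
```

```text
{'time': 4.65, 'tool_pos': array([0.51719224, 0.12837554, 0.17561118]), 'contact_force': array([-0.81847433,  0.13897122, -4.36931853]), 'joint_efforts': array([-4.60774652e-03, -4.73548436e+01, -2.40648490e+01, -2.47742131e-02,
        8.93494743e-02,  4.75365471e-05]), 'opening': 0.05736600019100185}
[0.404 0.231 0.02 ]
[0.406 0.355 0.02 ]
```

C weighs about 4.3 N (~0.44 kg), so it is loaded and goes to the carrier. I'll raise it clear of A and traverse.

>>> jog_arm(deltas=[0, -0.05, 0.15, 0, 0, 0, 0, -0.2, 0.3, 0, 0, 0, 0, -0.4, 0.45, 0, 0, 0, 0, -0.65, 0.55, 0, 0, 0, 0, -0.9, 0.6, 0, 0, 0])

```text
time: 5.12
tool_pos: [0.5177, 0.0377, 0.2375]
tool_rot: [-3.141, 0.003, -3.14]
contact_force: [0.2, -0.4, -4.3]
opening: 0.0577
```

>>> jog_arm(deltas=[-0.05, -0.2, 0, 0, 0, 0, -0.1, -0.4, 0, 0, 0, 0, -0.15, -0.6, 0, 0, 0, 0, -0.2, -0.8, 0, 0, 0, 0, -0.25, -1, 0, 0, 0, 0])

```text
time: 5.53
tool_pos: [0.4918, -0.0626, 0.2359]
tool_rot: [3.142, 0.0, -3.141]
contact_force: [-0.3, 0.5, -5.2]
opening: 0.0575
```

>>> jog_arm(deltas=[-0.05, -0.2, 0, 0, 0, 0, -0.1, -0.4, 0, 0, 0, 0, -0.15, -0.6, 0, 0, 0, 0, -0.2, -0.8, 0, 0, 0, 0, -0.29, -1, 0, 0, 0, 0])

```text
time: 5.95
tool_pos: [0.4633, -0.1627, 0.2359]
tool_rot: [-3.141, 0.001, -3.141]
contact_force: [0.2, -0.5, -4.7]
opening: 0.0573
```

>>> jog_arm(deltas=[0, -0.2, 0, 0, 0, 0, 0, -0.4, 0, 0, 0, 0, 0, -0.55, 0, 0, 0, 0, 0, -0.65, 0, 0, 0, 0, 0, -0.7, 0, 0, 0, 0])

```text
time: 6.37
tool_pos: [0.4631, -0.2328, 0.2357]
tool_rot: [-3.141, 0.0, 3.141]
contact_force: [-0.4, -0.6, -5.2]
opening: 0.0577
```

```bash
python3 - <<'E'
from h import *
s=robot.observe(); im,p=snap('wrist','w3'); print(s['time'],s['tool_pos'],s['contact_force'],s['qpos'])
print({k:np.array(v).round(4).tolist() for k,v in p.items()})
C=[(x,y) for x in(-1,1) for y in(-1,1)]
c,n=np.cos(.042),np.sin(.042)
for i,j in C: print(i,j,proj(p,[.5235+c*i*.135-n*j*.065,-.3186+n*i*.135+c*j*.065,.06]).round())
E
```

```text
6.3667 [ 0.46309406 -0.2327981   0.23567117] [-0.44615189 -0.63176981 -5.1577797 ] [-6.13701021e-01  3.31443855e-01  1.54565115e+00 -7.89188947e-05
  1.26441680e+00 -2.18348846e+00]
{'fx': 308.3965, 'fy': 308.3965, 'cx': 281.3973, 'cy': 210.7161, 'k1': 0.0085, 'R': [[0.0013, 1.0, -0.0004], [0.9574, -0.0012, 0.2887], [0.2887, -0.0007, -0.9574]], 't': [0.2322, -0.4795, 0.2544]}
-1 -1 [125. 124.]
-1 1 [255. 118.]
1 -1 [166. 347.]
1 1 [269. 343.]
```

View pics/w3.png

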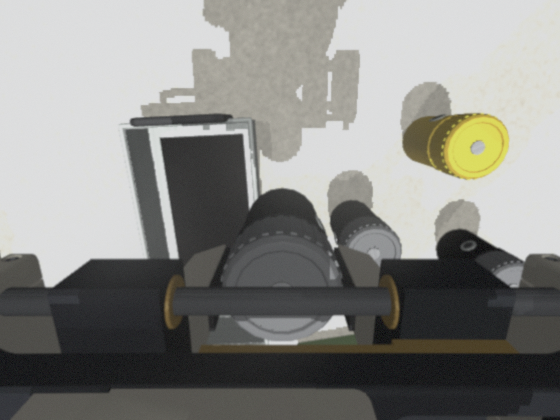

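The predicted carrier corners (125,124) and (255,118) match the picture (121,125) and (255,119). Moving over the slot and lowering.

>>> jog_arm(deltas=[0, -0.2, 0, 0, 0, 0, 0, -0.45, 0, 0, 0, 0, 0, -0.7, 0, 0, 0, 0, 0, -0.86, 0, 0, 0, 0, 0, -0.86, 0, 0, 0, 0])

```text
time: 6.83
tool_pos: [0.4632, -0.3198, 0.2355]
tool_rot: [-3.14, 0.0, 3.14]
contact_force: [-0.5, 0.7, -6.3]
opening: 0.0575
```

>>> jog_arm(deltas=[0, 0, -0.15, 0, 0, 0, 0, 0, -0.35, 0, 0, 0, 0, 0, -0.6, 0, 0, 0, 0, 0, -0.8, 0, 0, 0, 0, 0, -0.9, 0, 0, 0])

```text
time: 7.25
tool_pos: [0.4624, -0.3153, 0.1432]
tool_rot: [3.138, -0.003, -3.14]
contact_force: [-0.6, 1.0, -4.8]
opening: 0.0573
```

>>> jog_arm(deltas=[0, 0, -0.15, 0, 0, 0, 0, 0, -0.28, 0, 0, 0, 0, 0, -0.38, 0, 0, 0, 0, 0, -0.46, 0, 0, 0, 0, 0, -0.51, 0, 0, 0])

```text
time: 7.67
tool_pos: [0.4633, -0.3172, 0.0942]
tool_rot: [3.141, -0.0, -3.141]
contact_force: [-0.1, 1.0, -4.9]
opening: 0.0576
```

>>> jog_arm(deltas=[0, 0, -0.01, 0, 0, 0, 0, 0, -0.02, 0, 0, 0, 0, 0, -0.03, 0, 0, 0, 0, 0, -0.035, 0, 0, 0, 0, 0, -0.04, 0, 0, 0])

```text
time: 8.08
tool_pos: [0.4634, -0.3179, 0.0912]
tool_rot: [-3.141, 0.001, -3.141]
contact_force: [-0.0, 0.2, -4.0]
opening: 0.0572
```

>>> jog_arm(deltas=[0, 0, -0.005, 0, 0, 0, 0, 0, -0.01, 0, 0, 0, 0, 0, -0.013, 0, 0, 0, 0, 0, -0.013, 0, 0, 0])

```text
time: 8.42
tool_pos: [0.4634, -0.3178, 0.09]
tool_rot: [-3.141, 0.001, -3.141]
contact_force: [-1.4, 1.4, 1.1]
opening: 0.0577
```

>>> jog_arm(deltas=[0, 0, 0, 0, 0, 0, 0, 0, 0, 0, 0, 0, 0, 0, 0, 0, 0, 0, 0, 0, 0, 0, 0, 0, 0, 0, 0, 0, 0, 0], claw=1)

```text
time: 8.83
tool_pos: [0.4633, -0.3177, 0.0895]
tool_rot: [-3.141, 0.0, -3.141]
contact_force: [-1.1, -0.1, -0.8]
opening: 0.0864
```

>>> jog_arm(deltas=[0, 0, 0.1, 0, 0, 0, 0, 0, 0.3, 0, 0, 0, 0, 0, 0.55, 0, 0, 0, 0, 0, 0.8, 0, 0, 0, 0, 0, 1, 0, 0, 0])

```text
time: 9.25
tool_pos: [0.4635, -0.3179, 0.1921]
tool_rot: [-3.14, 0.002, -3.141]
contact_force: [0.7, 0.1, 0.7]
opening: 0.0916
```

>>> jog_arm(deltas=[0.05, 0.2, 0, 0, 0, 0, 0.1, 0.4, 0, 0, 0, 0, 0.15, 0.6, 0, 0, 0, 0, 0.2, 0.8, 0, 0, 0, 0, 0.25, 1, 0, 0, 0, 0])

```text
time: 9.67
tool_pos: [0.4884, -0.2168, 0.1904]
tool_rot: [-3.141, 0.001, 3.142]
contact_force: [0.7, 1.6, 1.1]
opening: 0.0918
```

>>> jog_arm(deltas=[0.05, 0.2, 0, 0, 0, 0, 0.1, 0.4, 0, 0, 0, 0, 0.15, 0.6, 0, 0, 0, 0, 0.23, 0.77, 0, 0, 0, 0, 0.23, 0.77, 0, 0, 0, 0])

```text
time: 10.08
tool_pos: [0.5122, -0.138, 0.1904]
tool_rot: [3.141, 0.001, -3.139]
contact_force: [0.1, 0.4, -0.7]
opening: 0.092
```

```bash
python3 - <<'E'
from h import *
s=robot.observe(); im,p=snap('wrist','w4'); print(s['time'],s['tool_pos'],s['contact_force'],proj(p,[.511,-.141,.108]),proj(p,[.463,-.318,.112]))
E
```

```text
10.0833 [ 0.51215086 -0.13796371  0.19036793] [ 0.10642694  0.38712464 -0.6867686 ] [277.37920982 219.91440814] [ 31.16662169 157.91162824]
```

View pics/w4.png

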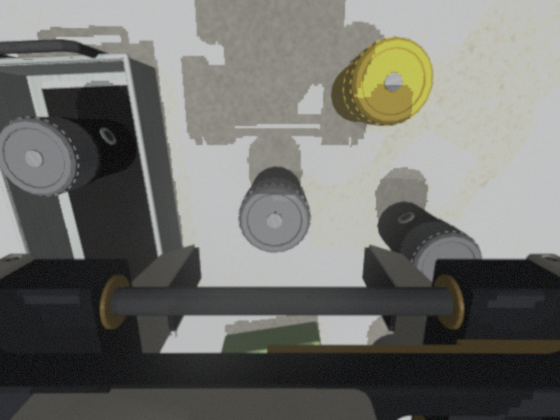

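C stands upright in the carrier, cap at (34,157). A is at (275,220), within 2 px of the prediction. Grasping and lifting A.

>>> jog_arm(deltas=[0, -0.01, -0.25, 0, 0, 0, 0, -0.01, -0.5, 0, 0, 0, 0, -0.01, -0.75, 0, 0, 0, 0, -0.01, -0.95, 0, 0, 0, 0, -0.01, -1, 0, 0, 0])

```text
time: 10.55
tool_pos: [0.5093, -0.1419, 0.0868]
tool_rot: [3.14, -0.005, 3.141]
contact_force: [-0.2, -0.6, -0.7]
opening: 0.0917
```

>>> jog_arm(deltas=[0, 0, -0.04, 0, 0, 0, 0, 0, -0.04, 0, 0, 0])

```text
time: 10.72
tool_pos: [0.5113, -0.1423, 0.0857]
tool_rot: [-3.141, 0.0, 3.141]
contact_force: [0.7, -0.7, -0.3]
opening: 0.0921
```

>>> jog_arm(deltas=[0, 0, 0, 0, 0, 0, 0, 0, 0, 0, 0, 0, 0, 0, 0, 0, 0, 0, 0, 0, 0, 0, 0, 0, 0, 0, 0, 0, 0, 0], claw=0.4, newtons=25)

```text
time: 11.13
tool_pos: [0.5115, -0.1417, 0.086]
tool_rot: [-3.141, 0.001, -3.141]
contact_force: [-0.3, -0.4, 0.0]
opening: 0.0629
```

>>> jog_arm(deltas=[0, 0, 0, 0, 0, 0, 0, 0, 0, 0, 0, 0, 0, 0, 0, 0, 0, 0, 0, 0, 0, 0, 0, 0, 0, 0, 0, 0, 0, 0])

```text
time: 11.55
tool_pos: [0.5116, -0.1419, 0.0858]
tool_rot: [-3.141, 0.001, -3.141]
contact_force: [0.2, -2.1, 3.9]
opening: 0.0577
```

>>> jog_arm(deltas=[0, 0, 0.1, 0, 0, 0, 0, 0, 0.3, 0, 0, 0, 0, 0, 0.55, 0, 0, 0, 0, 0, 0.8, 0, 0, 0, 0, 0, 0.9, 0, 0, 0])

```text
time: 11.97
tool_pos: [0.5119, -0.1416, 0.1782]
tool_rot: [-3.141, 0.003, -3.141]
contact_force: [0.8, -0.9, -3.8]
opening: 0.0577
```

>>> jog_arm(deltas=[0, 0, 0, 0, 0, 0, 0, 0, 0, 0, 0, 0, 0, 0, 0, 0, 0, 0, 0, 0, 0, 0, 0, 0, 0, 0, 0, 0, 0, 0])

```text
time: 12.38
tool_pos: [0.5106, -0.1413, 0.174]
tool_rot: [3.14, -0.003, -3.141]
contact_force: [-0.5, 1.2, -4.5]
opening: 0.058
```

>>> jog_arm(deltas=[0, 0, 0, 0, 0, 0, 0, 0, 0, 0, 0, 0])

```text
time: 12.55
tool_pos: [0.511, -0.1415, 0.1748]
tool_rot: [3.141, -0.001, -3.141]
contact_force: [-1.2, -0.9, -3.7]
opening: 0.0576
```

>>> jog_arm(deltas=[0, 0, 0, 0, 0, 0, 0, 0, 0, 0, 0, 0])

```text
time: 12.72
tool_pos: [0.5112, -0.1416, 0.1753]
tool_rot: [3.141, -0.0, -3.141]
contact_force: [1.1, 0.3, -4.2]
opening: 0.058
```

A weighs about 4.1 N, so it is loaded too and goes to the second carrier slot.

>>> jog_arm(deltas=[0.02, -0.1, 0.1, 0, 0, 0, 0.1, -0.3, 0.2, 0, 0, 0, 0.2, -0.5, 0.3, 0, 0, 0, 0.3, -0.7, 0.3, 0, 0, 0, 0.4, -0.9, 0.3, 0, 0, 0])

```text
time: 13.13
tool_pos: [0.5519, -0.2327, 0.2064]
tool_rot: [-3.141, 0.002, -3.141]
contact_force: [-0.1, 0.0, -4.1]
opening: 0.0577
```

>>> jog_arm(deltas=[0.1, -0.25, 0, 0, 0, 0, 0.2, -0.5, 0, 0, 0, 0, 0.3, -0.75, 0, 0, 0, 0, 0.32, -0.84, 0, 0, 0, 0, 0.32, -0.84, 0, 0, 0, 0])

```text
time: 13.55
tool_pos: [0.5831, -0.318, 0.2044]
tool_rot: [-3.141, -0.001, 3.139]
contact_force: [-0.2, 0.6, -3.9]
opening: 0.0573
```

>>> jog_arm(deltas=[0, 0, -0.1, 0, 0, 0, 0, 0, -0.3, 0, 0, 0, 0, 0, -0.5, 0, 0, 0, 0, 0, -0.68, 0, 0, 0, 0, 0, -0.8, 0, 0, 0])

```text
time: 13.97
tool_pos: [0.5821, -0.3133, 0.1229]
tool_rot: [3.139, -0.003, -3.14]
contact_force: [0.2, 0.3, -3.9]
opening: 0.0574
```

>>> jog_arm(deltas=[0, 0, -0.12, 0, 0, 0, 0, 0, -0.2, 0, 0, 0, 0, 0, -0.27, 0, 0, 0, 0, 0, -0.31, 0, 0, 0, 0, 0, -0.33, 0, 0, 0])

```text
time: 14.38
tool_pos: [0.5833, -0.3156, 0.0922]
tool_rot: [3.142, 0.0, -3.141]
contact_force: [-0.4, -0.1, -3.9]
opening: 0.0577
```

>>> jog_arm(deltas=[0, 0, -0.007, 0, 0, 0, 0, 0, -0.013, 0, 0, 0, 0, 0, -0.02, 0, 0, 0, 0, 0, -0.025, 0, 0, 0, 0, 0, -0.025, 0, 0, 0])

```text
time: 14.8
tool_pos: [0.5833, -0.3157, 0.0902]
tool_rot: [-3.141, 0.0, -3.141]
contact_force: [-0.2, 0.5, -3.5]
opening: 0.058
```

>>> jog_arm(deltas=[0, 0, -0.005, 0, 0, 0, 0, 0, -0.009, 0, 0, 0, 0, 0, -0.009, 0, 0, 0])

```text
time: 15.05
tool_pos: [0.5835, -0.3158, 0.0899]
tool_rot: [-3.141, 0.001, -3.141]
contact_force: [-0.0, 0.4, -0.4]
opening: 0.0578
```

>>> jog_arm(deltas=[0, 0, 0, 0, 0, 0, 0, 0, 0, 0, 0, 0, 0, 0, 0, 0, 0, 0, 0, 0, 0, 0, 0, 0, 0, 0, 0, 0, 0, 0], claw=1)

```text
time: 15.47
tool_pos: [0.5833, -0.3157, 0.0891]
tool_rot: [-3.142, 0.0, -3.141]
contact_force: [-0.1, 0.4, -0.8]
opening: 0.086
```

>>> jog_arm(deltas=[0, 0, 0.1, 0, 0, 0, 0, 0, 0.3, 0, 0, 0, 0, 0, 0.55, 0, 0, 0, 0, 0, 0.8, 0, 0, 0, 0, 0, 1, 0, 0, 0])

```text
time: 15.88
tool_pos: [0.5836, -0.3159, 0.192]
tool_rot: [-3.14, 0.002, -3.141]
contact_force: [0.5, 0.0, 0.8]
opening: 0.0918
```

>>> jog_arm(deltas=[-0.02, 0.2, 0, 0, 0, 0, -0.04, 0.4, 0, 0, 0, 0, -0.06, 0.6, 0, 0, 0, 0, -0.08, 0.8, 0, 0, 0, 0, -0.1, 1, 0, 0, 0, 0])

```text
time: 16.3
tool_pos: [0.5731, -0.2148, 0.19]
tool_rot: [-3.141, 0.001, -3.142]
contact_force: [-0.6, -0.1, -0.1]
opening: 0.0916
```

>>> jog_arm(deltas=[-0.02, 0.2, 0, 0, 0, 0, -0.04, 0.4, 0, 0, 0, 0, -0.06, 0.6, 0, 0, 0, 0, -0.08, 0.8, 0, 0, 0, 0, -0.1, 1, 0, 0, 0, 0])

```text
time: 16.72
tool_pos: [0.5632, -0.1147, 0.19]
tool_rot: [-3.141, 0.001, -3.141]
contact_force: [0.0, -0.2, -0.7]
opening: 0.092
```

>>> jog_arm(deltas=[-0.02, 0.2, 0, 0, 0, 0, -0.04, 0.4, 0, 0, 0, 0, -0.07, 0.7, 0, 0, 0, 0, -0.12, 1, 0, 0, 0, 0, -0.12, 1, 0, 0, 0, 0])

```text
time: 17.13
tool_pos: [0.5503, -0.0111, 0.19]
tool_rot: [3.14, 0.0, -3.138]
contact_force: [-0.8, 0.2, 0.2]
opening: 0.0916
```

>>> jog_arm(deltas=[0, 0.18, 0, 0, 0, 0, 0, 0.18, 0, 0, 0, 0, 0, 0.18, 0, 0, 0, 0])

```text
time: 17.38
tool_pos: [0.5514, 0.0025, 0.1897]
tool_rot: [-3.141, 0.001, -3.14]
contact_force: [0.7, -0.2, -0.6]
opening: 0.0917
```

```bash
python3 - <<'E'
from h import *
s=robot.observe(); im,p=snap('wrist','w5'); print(s['time'],s['tool_pos'],s['contact_force'],proj(p,[.550,.0015,.108]))
im,p=snap('scene','s2')
E
```

```text
17.3833 [0.55144608 0.00245545 0.18967181] [ 0.74159493 -0.22245134 -0.55590228] [280.12640999 219.88747965]
```

View pics/w5.png

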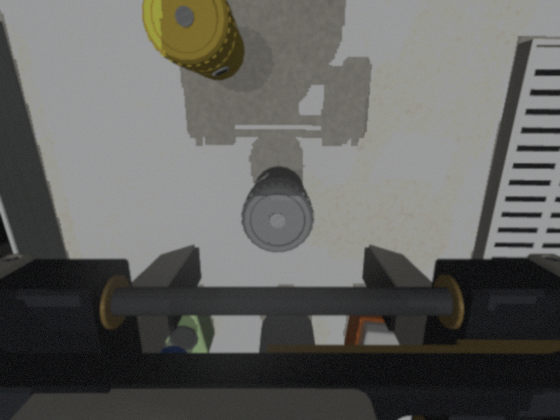

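B's cap centre is at (278,220), 2 px from the prediction. Grasping and weighing it.

>>> jog_arm(deltas=[0, -0.01, -0.25, 0, 0, 0, 0, -0.01, -0.5, 0, 0, 0, 0, -0.01, -0.75, 0, 0, 0, 0, -0.01, -0.95, 0, 0, 0, 0, -0.01, -1, 0, 0, 0])

```text
time: 17.9
tool_pos: [0.5494, 0.0005, 0.0859]
tool_rot: [3.141, -0.006, 3.141]
contact_force: [-0.7, -0.9, -0.2]
opening: 0.0922
```

>>> jog_arm(deltas=[0, 0, -0.035, 0, 0, 0, 0, 0, -0.035, 0, 0, 0])

```text
time: 18.07
tool_pos: [0.5515, 0.0007, 0.0857]
tool_rot: [3.142, 0.0, 3.141]
contact_force: [0.3, 0.6, -0.2]
opening: 0.092
```

>>> jog_arm(deltas=[0, 0, 0, 0, 0, 0, 0, 0, 0, 0, 0, 0, 0, 0, 0, 0, 0, 0, 0, 0, 0, 0, 0, 0, 0, 0, 0, 0, 0, 0], claw=0.4, newtons=25)

```text
time: 18.48
tool_pos: [0.5514, 0.0014, 0.0861]
tool_rot: [-3.142, 0.001, -3.141]
contact_force: [0.1, -1.2, -0.3]
opening: 0.0632
```

>>> jog_arm(deltas=[0, 0, 0, 0, 0, 0, 0, 0, 0, 0, 0, 0, 0, 0, 0, 0, 0, 0, 0, 0, 0, 0, 0, 0, 0, 0, 0, 0, 0, 0])

```text
time: 18.9
tool_pos: [0.5515, 0.0013, 0.0859]
tool_rot: [-3.141, 0.001, -3.141]
contact_force: [-0.3, -0.1, 3.6]
opening: 0.0578
```

>>> jog_arm(deltas=[0, 0, 0.1, 0, 0, 0, 0, 0, 0.3, 0, 0, 0, 0, 0, 0.55, 0, 0, 0, 0, 0, 0.8, 0, 0, 0, 0, 0, 0.9, 0, 0, 0])

```text
time: 19.32
tool_pos: [0.5523, 0.0014, 0.1789]
tool_rot: [-3.141, 0.004, -3.141]
contact_force: [1.0, -0.2, -1.4]
opening: 0.0575
```

>>> jog_arm(deltas=[0, 0, 0, 0, 0, 0, 0, 0, 0, 0, 0, 0, 0, 0, 0, 0, 0, 0, 0, 0, 0, 0, 0, 0, 0, 0, 0, 0, 0, 0])

```text
time: 19.73
tool_pos: [0.5506, 0.0015, 0.1741]
tool_rot: [3.141, -0.003, -3.141]
contact_force: [0.1, -0.2, -1.9]
opening: 0.0578
```

>>> jog_arm(deltas=[0, 0, 0, 0, 0, 0, 0, 0, 0, 0, 0, 0])

```text
time: 19.9
tool_pos: [0.551, 0.0014, 0.1749]
tool_rot: [3.141, -0.001, -3.141]
contact_force: [0.6, 0.4, -1.9]
opening: 0.0577
```

>>> jog_arm(deltas=[0, 0, 0, 0, 0, 0, 0, 0, 0, 0, 0, 0])

```text
time: 20.07
tool_pos: [0.5512, 0.0014, 0.1754]
tool_rot: [3.141, -0.0, -3.141]
contact_force: [-0.4, -0.1, -0.9]
opening: 0.0575
```

B weighs about 1.7 N, so it is empty and goes to the drainer's centre.

>>> jog_arm(deltas=[0, 0.1, 0, 0, 0, 0, -0.02, 0.3, 0, 0, 0, 0, -0.04, 0.5, 0, 0, 0, 0, -0.05, 0.7, 0, 0, 0, 0, -0.06, 0.95, 0, 0, 0, 0])

```text
time: 20.48
tool_pos: [0.545, 0.0973, 0.1756]
tool_rot: [3.142, 0.0, 3.141]
contact_force: [0.6, 1.2, -1.6]
opening: 0.0577
```

>>> jog_arm(deltas=[0, 0.2, 0, 0, 0, 0, -0.02, 0.4, 0, 0, 0, 0, -0.04, 0.6, 0, 0, 0, 0, -0.05, 0.8, 0, 0, 0, 0, -0.05, 1, 0, 0, 0, 0])

```text
time: 20.9
tool_pos: [0.5396, 0.1982, 0.1756]
tool_rot: [3.141, -0.0, -3.141]
contact_force: [0.1, -0.8, -1.3]
opening: 0.0577
```

>>> jog_arm(deltas=[0, 0.25, 0, 0, 0, 0, 0, 0.5, 0, 0, 0, 0, 0, 0.75, 0, 0, 0, 0, 0, 0.96, 0, 0, 0, 0, 0, 0.96, 0, 0, 0, 0])

```text
time: 21.32
tool_pos: [0.5393, 0.2969, 0.1754]
tool_rot: [3.14, 0.0, -3.138]
contact_force: [-0.8, 0.0, -1.9]
opening: 0.0581
```

>>> jog_arm(deltas=[0, 0, -0.15, 0, 0, 0, 0, 0, -0.35, 0, 0, 0, 0, 0, -0.55, 0, 0, 0, 0, 0, -0.7, 0, 0, 0, 0, 0, -0.76, 0, 0, 0])

```text
time: 21.73
tool_pos: [0.5387, 0.2919, 0.0971]
tool_rot: [-3.14, -0.004, -3.141]
contact_force: [-0.2, -0.4, -2.7]
opening: 0.0575
```

>>> jog_arm(deltas=[0, 0, 0, 0, 0, 0, 0, 0, -0.005, 0, 0, 0, 0, 0, -0.01, 0, 0, 0, 0, 0, -0.02, 0, 0, 0, 0, 0, -0.03, 0, 0, 0])

```text
time: 22.15
tool_pos: [0.5407, 0.2926, 0.0975]
tool_rot: [3.141, 0.002, -3.141]
contact_force: [0.6, 0.4, -1.9]
opening: 0.0576
```

```bash
python3 - <<'E'
from h import *
s=robot.observe(); im,p=snap('side','d1'); print(s['time'],s['tool_pos'],s['contact_force'])
E
```

```text
22.15 [0.54071906 0.29256409 0.09752234] [ 0.57531129  0.36698575 -1.90775088]
```

View pics/d1.png

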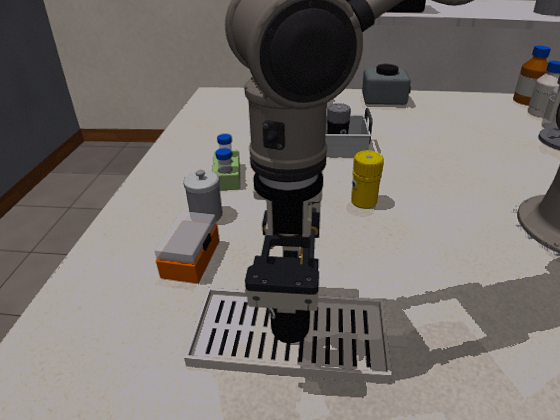

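The bucket is just above the drainer's floor, centred, with its base at (291,333). Lowering the last 1–2 mm.

>>> jog_arm(deltas=[0, 0, -0.004, 0, 0, 0, 0, 0, -0.008, 0, 0, 0, 0, 0, -0.01, 0, 0, 0, 0, 0, -0.01, 0, 0, 0])

```text
time: 22.53
tool_pos: [0.5405, 0.2924, 0.0959]
tool_rot: [3.141, 0.001, -3.141]
contact_force: [-0.0, -1.2, 1.2]
opening: 0.0583
```

>>> jog_arm(deltas=[0, 0, 0, 0, 0, 0, 0, 0, 0, 0, 0, 0, 0, 0, 0, 0, 0, 0, 0, 0, 0, 0, 0, 0, 0, 0, 0, 0, 0, 0], claw=1)

```text
time: 22.95
tool_pos: [0.5403, 0.2924, 0.0955]
tool_rot: [3.141, 0.0, -3.141]
contact_force: [-0.3, -0.6, -0.3]
opening: 0.0863
```

>>> jog_arm(deltas=[0, 0, 0.1, 0, 0, 0, 0, 0, 0.3, 0, 0, 0, 0, 0, 0.55, 0, 0, 0, 0, 0, 0.8, 0, 0, 0, 0, 0, 1, 0, 0, 0])

```text
time: 23.37
tool_pos: [0.5406, 0.2925, 0.1984]
tool_rot: [3.141, 0.002, -3.141]
contact_force: [1.4, -0.5, -0.4]
opening: 0.0919
```

>>> jog_arm(deltas=[-0.2, 0, 0.1, 0, 0, 0, -0.4, 0, 0.2, 0, 0, 0, -0.6, 0, 0.3, 0, 0, 0, -0.8, 0, 0.4, 0, 0, 0, -1, 0, 0.5, 0, 0, 0])

```text
time: 23.78
tool_pos: [0.4392, 0.2923, 0.2468]
tool_rot: [3.141, 0.001, -3.141]
contact_force: [-0.4, -0.1, -0.6]
opening: 0.0919
```

>>> jog_arm(deltas=[0, 0, 0, 0, 0, 0, 0, 0, 0, 0, 0, 0, 0, 0, 0, 0, 0, 0, 0, 0, 0, 0, 0, 0, 0, 0, 0, 0, 0, 0])

```text
time: 24.2
tool_pos: [0.4408, 0.2922, 0.2449]
tool_rot: [-3.141, -0.001, 3.141]
contact_force: [-0.2, 0.4, 0.8]
opening: 0.0915
```

```bash
python3 - <<'E'
from h import *
s=robot.observe(); im,p=snap('scene','f1'); print(s['time'],s['tool_pos'],s['contact_force'],s['opening'])
E
```

```text
24.2 [0.44076066 0.29218769 0.24491829] [-0.21053734  0.40047163  0.78846069] 0.09151933949109144
```

View pics/f1.png

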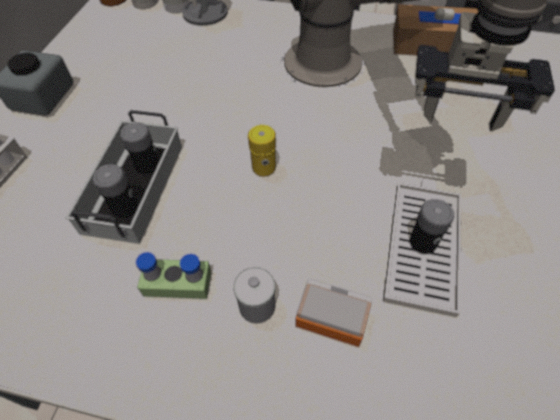

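The final view shows two buckets upright in the carrier, caps at (137,135) and (111,182). One stands upright in the drainer at (433,225). The yellow look-alike and the bystanders haven't moved, and the arm is clear.

```bash
python3 -c "
from cell import robot
print(robot.hand_in())"
```

```text
the job is handed in; nothing more can be done
None
```

All three buckets are sorted and the job is handed in, at about 24 s on the robot's clock against the 64 s limit.

| Bucket (start position) | Weight felt | Finding | Placed in |
|---|---|---|---|
| Left of the robot, near (0.52, 0.13) | about 4.3 N | loaded | carrier |
| Right of the robot, near (0.51, -0.14) | about 4.1 N | loaded | carrier |
| Centre, near (0.55, 0.00) | about 1.7 N | empty | drainer |

I lowered each bucket slowly until the wrist force showed the floor taking its weight, then let go and backed away.

The final scene picture shows two buckets upright in the carrier and one upright in the drainer. The yellow look-alike, can, tip box and tube block are where they started, and the gripper is open and clear of everything. No check failed. Single force readings were noisy by up to about 1 N, but loaded and empty were still clearly apart.

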